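# Unload, unlatch and raise the jigger arm

### The job

The arm of the bench jigger is latched down on its ball, with a steel hold-down weight hanging on the hook at its nose. Lift the weight off the hook, set it gently down to stand upright and free on the round wooden bat, and then pull the spring latch beside the ball all the way out sideways, away from the ball, and, keeping it pulled, lift the arm by it until its end is about 8 cm above the ball. Finish while still holding the arm raised and still, so that the mould could be taken out; leave the bowl, the jar and the brush alone.

Things in the scene. Friction and masses are not known exactly. Their poses are not given: they have to be found in the camera images.
- jigger: the bench jigger's fixed grey frame, base plate 160 x 390 x 20 mm. Origin on the table right under the ball (50 mm steel ball on a post, centre 150 mm up). Its y axis runs from the ball along the arm to the hinge, its x axis is level and square to the arm, z up. The arm is 36 mm wide, top 184 mm up; a steel cap 66 mm wide, top 181 mm up, covers the ball; a mould stands under the arm
- jig_hinge (a point): middle of the arm's hinge axis, which is level and parallel to the jigger's x; 270 mm from the ball along +y, 165 mm up
- hook_end (a point): outer end of the hook, level with its top face (165 mm up): a flat steel peg, 14 mm wide and 10 mm high, that sticks 60 mm out of the arm's nose along the jigger's -y. At its end a 6 mm thick lip turns up 12 mm above the top face. 115 mm from the ball; axes as the jigger's while the arm is down
- jig_arm (a joint): the arm's hinge (rad): 0 = down on the ball, growing as the nose goes up (a turn about the jigger's -x), to 0.7; 0.3 puts the end over the ball 80 mm higher. It turns freely and falls back when let go; lifting it at the latch takes about 4 to 6 N. It cannot rise while the latch grips the ball
- latch (a joint): travel of the spring latch in the arm (m): 0 = fork fully under the ball, growing as its tab is pulled in the jigger's -x direction; the fork is clear of the ball from 0.018, the stop is at 0.024. The spring pushes back with 5 N at 0 and 10 N at the stop, and snaps the latch shut when let go
- latch_grip (a point): grip point of the latch's upright steel tab, on the -x side of the ball cap (at x -50, y 0, z 222 mm in the jigger's frame at the start); moves with latch and arm. Tab 12 mm thick (x), 36 mm wide (y), its top 18 mm above this point, solid to 37 mm below it. 65 mm below the point a spring rod 20 mm thick sticks out 42 mm further to -x
- weight_center (a point): on the axis of the loose dark steel weight (0.35 to 0.65 kg), 70 mm above its underside; z up, axes as the jigger's while it hangs. 142 mm high: disc 52 mm wide, 40 high; bail with an opening 34 wide (x), 54 high; top bar 50 x 10 x 10; on top a grip tab 22 (x) by 14 (y), 38 high, its middle 53 mm above this point. Hangs by the bar on the hook, 27 mm inside its end; raised 13 to 43 mm it clears the lip
- bat_top (a point): centre of the top of the round wooden bat: a fixed disc 170 mm in diameter and 15 mm thick lying on the table, top 15 mm up
- bowl_mid (a point): small terracotta bowl, 90 mm wide, 55 mm high; bystander; point on its axis 27 mm up
- jar_mid (a point): white jar, 68 mm wide, 90 mm high; bystander; point on its axis 45 mm up
- brush_mid (a point): brush lying on the table; bystander; point 8 mm above its origin
Mind the look-alikes: they are no part of the job. What is meant by the part that bears weight_center is not green or red, and is the larger of those in its own colour.

How it is judged:
By the outcome, as a careful person would: the job done as asked, in the order asked, and still so for the second after the job is handed in, while the arm keeps its last pose, push and grip.
It also fails if it takes over 53 s, if anything falls off the work surface, if the arm or the gripper's body presses on something with over 40 N, if the wrist force passes 120 N, or if a joint passes its speed limit or range.

### The arm

A 6-joint arm with a two-finger parallel gripper is mounted at the origin on the work surface. World frame = base frame: x ahead of the robot, y to its left, z up, the work surface at z = 0. Lengths are in m, angles in degrees, forces in N, time in s.
With the tool pointing down it reaches from about 0.3 to 0.75 m from the base axis. Payload 8.5 kg.
Tool frame: the origin (TCP) lies midway between the tips of the shut fingers; the grasp point (between the pads) lies robot.tcp_to_grasp behind it (robot.tcp_to_grasp is the distance from the TCP to the grasp point, in m); z points along the fingers, y is the line along which they close (so a half turn about z gives the same grasp; the last joint's range is limited). The gripper opens to 85 mm and grips with 20 to 120 N. Pads are 22 mm wide; open, the fingers measure 114 mm over their backs; the gripper's body (76 mm by 85 mm) begins 54 mm behind the grasp point. The pads swing forward as they close: fully open they stand 13 mm farther back than shut.
Start: joints at [53.211, 21.807, 74.336, -0, 83.858, -12.336], TCP at [0.228, 0.501, 0.231] pointing down, gripper open.
Joint ranges: [-178.18, 178.18], [-50.72, 133.34], [12.68, 142.11], [-81.47, 261.47], [9.98, 163.14], [-165.26, 165.26]. Speed limits (degrees/s): [136.94, 136.94, 180, 180, 180, 180].

### API

Orientations are given as [roll, pitch, yaw] about the fixed x, y, z axes, in that order (R = Rz(yaw) Ry(pitch) Rx(roll)).
In Python, from workcell import robot gives the robot as it stands.
- The arm moves only by the tool carry_out, never from a script. Its argument "plan" is a list of rows, each a list of 7 numbers: the shift along the tool's x, y, z in cm, then the turn, a rotation vector about the tool's x, y, z in degrees, then the closure in counts, from 0 (fully open) to 255 (shut). In form: [[dx, dy, dz, rx, ry, rz, grip], ...]. A call has 1 to 10 rows; each row is the pose to reach, as a shift and turn from the pose commanded when the call began, along the tool's axes at that moment; what a row does not reach only later rows make up. A row lasts 1/10 s, in which the tool goes at most 50 mm and 8.59 degrees, less where a joint would pass 70% of its speed; a pose out of reach is approached as far as the arm can. A call with a gripper value outside its range is refused whole. The fingers move at their own pace and stop on an object; "squeeze" is the grip in N (left out, the last holds). Time passes only in rows, so rows that repeat a pose let the fingers close. It gives the time, the measured TCP pose, the force, the opening and the grip force at its end, in the units of the state.
- robot.get_obs(): the state, without advancing time (a new reading comes with each control period).
- robot.get_image(name): name is "scene" or "top"; returns a dict with "pixels" (384x512x3 uint8, red, green, blue), "K" (3x3 intrinsics, pixels), "dist" ([k1, k2, p1, p2, k3] as OpenCV has them; the pictures are not rectified), "world_from_camera" (4x4, takes a point from camera to world coordinates). Camera axes: x right, y down, z forward; pixel columns grow to the right and rows downward; lengths in m; the calibration is good to about 2 mm. A picture is of the moment at which its call begins. There is no depth.
- robot.finish_job(): hands the job in; it is judged then, once.
The state is a dict: "time_s": time; "joint_positions": joint angles; "qvel": joint speeds; "tau": joint torques, N m; "tool_pos": TCP position; "tcp_rot": TCP orientation; "contact_force": force on the tool from outside, world axes, zero at the start; "torque": the same for the moment, N m; "width": finger opening in m; "finger_force": force on a finger pad.
Only numpy, scipy, OpenCV 4.12 (cv2) and the standard library are available. Lean on these libraries where they do the work, as an engineer would, in place of code of your own. Each camera call takes 0.05 s, during which the arm holds its last target. There are 200 camera calls.

## Working session

There is one attempt and no reset: what is moved stays moved. The work goes in short steps, Python scripts to look and compute and a tool call to move; the robot and the scene stay as the last step left them, time stands still between calls to the robot, and variables do not carry over. Pictures are saved under pics/ and viewed, at most 10 in all, crops included, and the job is handed in when it is done.

Besides the shell and the picture viewer there is one more tool, called after "Call:" as name(argument=value, ...) on one line, values as JSON. carry_out: Moves the arm, as the interface text tells. Its arguments: {"type":"object","properties":{"plan":{"type":"array","items":{"type":"array","items":{"type":"number"}}},"squeeze":{"type":"number"}},"required":["plan"]}

```bash
mkdir -p pics; ls
cat > h.py <<'E'
import numpy as np, cv2
from workcell import robot
def shot(n,f):
    im=robot.get_image(n); cv2.imwrite(f,im["pixels"][:,:,::-1]); np.savez(f[:-4]+".npz",**{k:np.array(v) for k,v in im.items()}); return im
def proj(im,P):
    T=np.linalg.inv(np.array(im["world_from_camera"])); P=np.atleast_2d(np.array(P,float))
    return cv2.projectPoints(P,cv2.Rodrigues(T[:3,:3])[0],T[:3,3],np.array(im["K"],float),np.array(im["dist"],float))[0][:,0]
def ray(im,uv,z):
    p=cv2.undistortPoints(np.array(uv,float).reshape(-1,1,2),np.array(im["K"],float),np.array(im["dist"],float))[:,0]
    T=np.array(im["world_from_camera"]); d=np.c_[p,np.ones(len(p))]@T[:3,:3].T; o=T[:3,3]
    return o+d*((z-o[2])/d[:,2])[:,None]
E
python3 - <<'E'
from h import *
shot("scene","pics/s0.png"); shot("top","pics/t0.png"); print(robot.get_obs(), robot.tcp_to_grasp)
E
```

```text
pics
{'time_s': 0.1, 'joint_positions': array([ 5.32079404e+01,  2.18391816e+01,  7.43782485e+01, -6.95830289e-05,
        8.38581019e+01, -1.23359638e+01]), 'qvel': array([ 0.04169428, -0.08130113, -0.16120397,  0.02119085, -0.04581085,
        0.0551599 ]), 'tau': array([ 4.49401370e-03, -4.49222445e+01, -2.31656009e+01, -1.36161507e-04,
        3.66891618e-03, -2.31998638e-05]), 'tool_pos': array([0.22754742, 0.50044518, 0.23076702]), 'tcp_rot': array([-1.79926197e+02, -1.60693596e-02,  1.55543901e+02]), 'contact_force': array([-0.9079118 ,  0.64385774,  0.22769562]), 'torque': array([0.03023339, 0.04417356, 0.02314773]), 'finger_force': 0.0, 'width': 0.08526587817148487} 0.0187
```

View pics/s0.png

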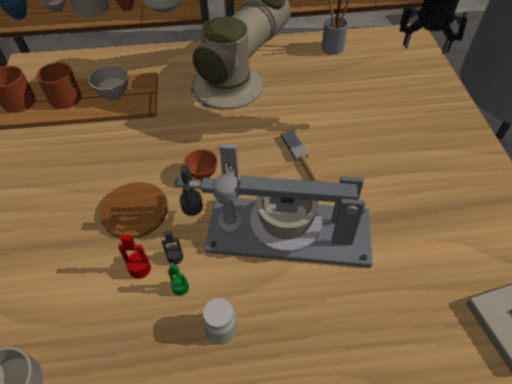

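View pics/t0.png

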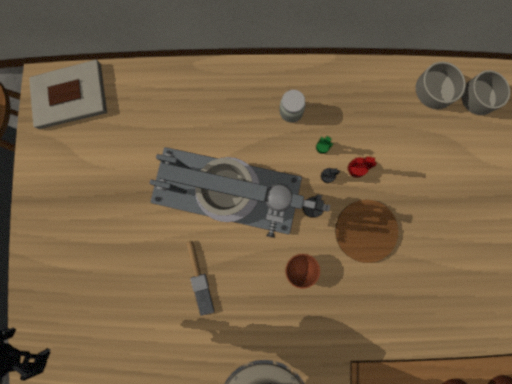

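Candidates for the weight in the scene view: dark one hanging at (190,195), small dark one at (172,248), red at (133,257) and green at (178,280). I choose the larger dark one, which hangs on the hook. In the top view it is at (314,206), the ball cap at (280,197), the latch near (272,230) and the bat at (368,231).

Run:
```python
from h import *
a=cv2.imread("pics/s0.png")[130:310,90:390]; b=cv2.imread("pics/t0.png")[130:280,140:420]
cv2.imwrite("pics/s0c.png",cv2.resize(cv2.convertScaleAbs(a[:150,60:260],alpha=1.6),None,fx=4,fy=4,interpolation=cv2.INTER_CUBIC))
cv2.imwrite("pics/t0c.png",cv2.resize(cv2.convertScaleAbs(b[:,:200],alpha=1.6),None,fx=4,fy=4,interpolation=cv2.INTER_CUBIC))
im=dict(np.load("pics/t0.npz")); 
print(ray(im,[[280,197],[165,170]],.18), ray(im,[[368,231]],.015)); print(im["world_from_camera"][:3,3],np.load("pics/s0.npz")["world_from_camera"][:3,3])
```

```text
[[ 0.54563298 -0.03611878  0.18      ]
 [ 0.60702663  0.22545704  0.18      ]] [[ 0.46670869 -0.27668242  0.015     ]]
[ 0.48665372 -0.01305861  0.9701349 ] [ 1.15538861 -0.02831071  0.91753607]
```

View pics/s0c.png

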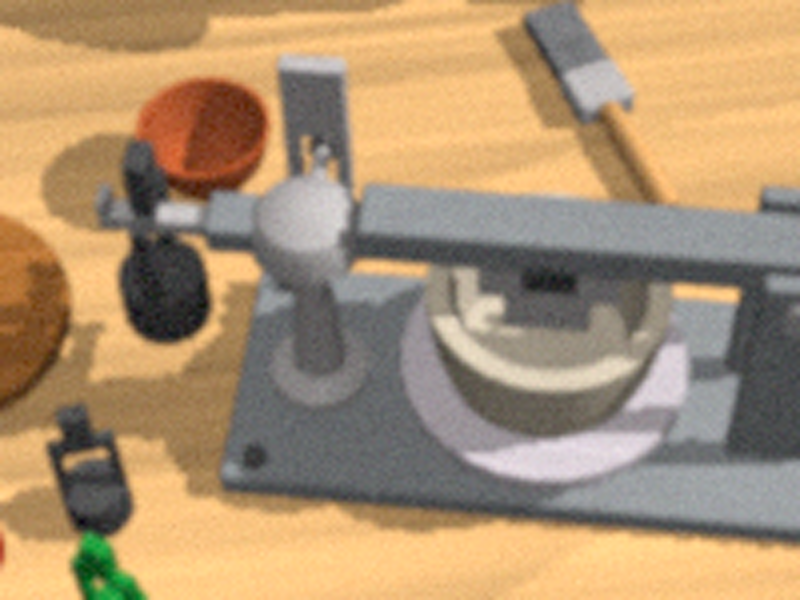

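View pics/t0c.png

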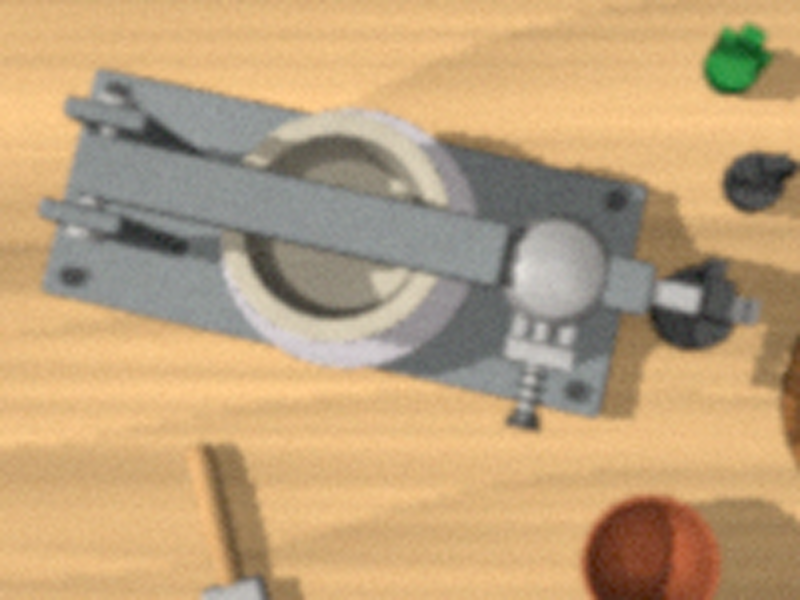

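The crops confirm the choice: the dark weight on the hook (scene crop 140–165, 145–330) is clearly larger than the dark one standing on the table (90,470). The latch tab top is at scene crop (313,64) and top crop (540,354), and the hook lip is at top crop (757,310). Next I fit the jigger pose.

Run:
```python
from h import *
from scipy.optimize import least_squares
s=dict(np.load("pics/s0.npz")); t=dict(np.load("pics/t0.npz"))
c=lambda x,y,ox,oy:((x-1.5)/4+ox,(y-1.5)/4+oy)
# local pt (y offset flag) , view, pixel
O=[((0,0,.165),t,c(557,269,140,130)),((0,-.115,.177),t,c(757,310,140,130)),((-.05,0,.240),t,c(540,354,140,130)),
((-.05,0,.240),s,c(313,64,150,130)),((0,-.115,.177),s,c(103,191,150,130))]
B=[((-.08,1),(43,290)),((.08,1),(103,70)),((.08,0),(645,187)),((-.08,0),(600,415))]
def W(p,q): 
    cy,sy=np.cos(p[2]),np.sin(p[2]); return [p[0]+cy*q[0]-sy*q[1],p[1]+sy*q[0]+cy*q[1],q[2]]
def f(p):
    r=[proj(im,W(p,q))[0]-px for q,im,px in O]
    r+=[proj(t,W(p,(x,p[3]+k*.39,.02)))[0]-c(*px,140,130) for (x,k),px in B]
    return np.ravel(r)
r=least_squares(f,[.545,-.036,np.radians(-13),-.08]); p=r.x
print(p,np.degrees(p[2])); print(r.fun.reshape(-1,2).round(2))
for n,q in dict(latch=(-.05,0,.222),weight=(0,-.088,.165),hook=(0,-.115,.165),wtabtop=(0,-.088,.227)).items(): print(n,np.round(W(p,q),4), proj(s,W(p,q)),proj(t,W(p,q)))
# bat fit, bystanders
g=cv2.cvtColor(t["pixels"],cv2.COLOR_RGB2HSV)
print("bat edges",ray(t,[[335.5,231],[401,231],[368,200],[368,263]],.015).round(3))
print("bowl",ray(t,[[303,270]],.05).round(3),"jar",ray(t,[[293,101]],.09).round(3),"small",ray(t,[[330,175]],.03).round(3),"red",ray(t,[[360,167]],.05).round(3))
```

```text
[ 0.54724103 -0.03237593 -0.21788381 -0.05313074] -12.483822970385745
[[-0.72 -0.09]
 [-0.22  0.4 ]
 [-0.84 -0.34]
 [-0.46 -0.32]
 [-1.38  0.78]
 [-0.63  0.39]
 [-1.53 -1.  ]
 [ 1.65 -0.21]
 [ 0.29  1.15]]
latch [ 0.4984 -0.0216  0.222 ] [[227.92237502 151.1081116 ]] [[273.6852639  217.92555207]]
weight [ 0.5282 -0.1183  0.165 ] [[186.81670431 182.53078328]] [[316.11875467 205.18569606]]
hook [ 0.5224 -0.1447  0.165 ] [[174.84004169 181.61415961]] [[327.77641457 207.76470492]]
wtabtop [ 0.5282 -0.1183  0.227 ] [[182.8853419  163.90335668]] [[319.9750431 203.6569859]]
bat edges [[ 0.467 -0.189  0.015]
 [ 0.466 -0.367  0.015]
 [ 0.55  -0.278  0.015]
 [ 0.382 -0.275  0.015]]
bowl [[ 0.368 -0.099  0.05 ]] jar [[ 0.799 -0.073  0.09 ]] small [[ 0.616 -0.174  0.03 ]] red [[ 0.634 -0.25   0.05 ]]
```

```bash
cat >> h.py <<'E'
from scipy.spatial.transform import Rotation as R
J=np.array([.5472,-.0324,np.radians(-12.48)])
def W(q,p=None):
    p=J if p is None else p
    cy,sy=np.cos(p[2]),np.sin(p[2]); return np.array([p[0]+cy*q[0]-sy*q[1],p[1]+sy*q[0]+cy*q[1],q[2]])
def row(pos,rot=None):
    o=robot.get_obs(); A=R.from_euler("xyz",o["tcp_rot"],degrees=True)
    d=A.inv().apply(np.array(pos)-o["tool_pos"])*100
    rv=(A.inv()*rot).as_rotvec(degrees=True) if rot is not None else 0
    print("shift cm",d.round(2),"rv",np.round(rv,2))
def down(yaw): return R.from_euler("xyz",[180,0,yaw],degrees=True)
E
python3 - <<'E'
from h import *
def box(c,sz): return [(c[0]+sx*sz[0]/2,c[1]+sy*sz[1]/2,c[2]+sz_*sz[2]/2) for sx in(-1,1) for sy in(-1,1) for sz_ in(-1,1)]
B=[box((-.05,0,.2125),(.012,.036,.055)),box((0,-.088,.194),(.022,.014,.038)),box((0,-.088,.170),(.05,.01,.01)),box((0,-.112,.166),(.014,.006,.022))]
out=[]
for n,ox,oy in(("s0",150,140),("t0",255,170)):
    im=dict(np.load(f"pics/{n}.npz")); w,h=100,75
    a=cv2.resize(cv2.convertScaleAbs(np.ascontiguousarray(im["pixels"][oy:oy+h,ox:ox+w,::-1]),alpha=1.6),None,fx=6,fy=6,interpolation=cv2.INTER_CUBIC)
    a=cv2.resize(cv2.convertScaleAbs(np.ascontiguousarray(im["pixels"][oy:oy+h-25,ox:ox+w,::-1]),alpha=1.6),None,fx=6,fy=6,interpolation=cv2.INTER_CUBIC)
    for b,col in zip(B,((0,0,255),(0,255,0),(255,255,0),(255,0,255))):
        P=(proj(im,[W(q) for q in b])-(ox,oy)+.5)*6
        for i in range(8):
            for k in(1,2,4):
                if not i&k: cv2.line(a,tuple(P[i].astype(int)),tuple(P[i|k].astype(int)),col,1)
    out.append(a)
cv2.imwrite("pics/ov.png",np.vstack(out))
row((.40,.25,.36),down(77.5)); 
q=W((0,-.088,.30)); print(q); row(q,down(77.5))
E
```

```text
shift cm [-26.06 -15.67 -12.91] rv [-7.000e-02  4.000e-02  7.804e+01]
[ 0.5281833  -0.11832069  0.3       ]
shift cm [-52.98 -43.89  -6.88] rv [-7.000e-02  4.000e-02  7.804e+01]
```

View pics/ov.png

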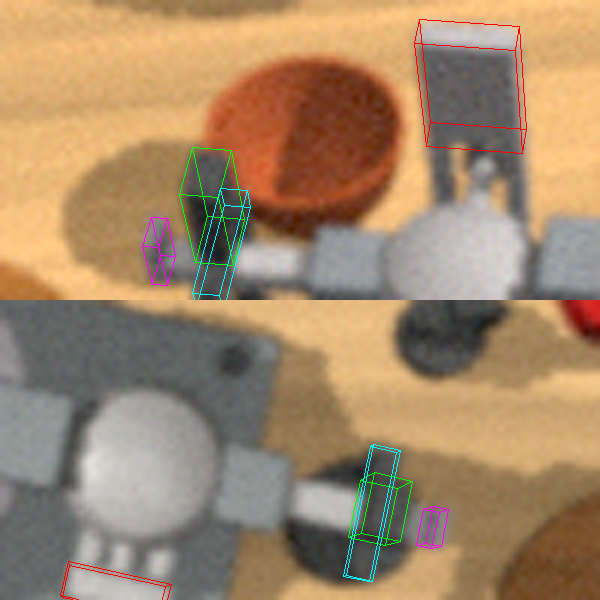

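The overlay lines up to about 1 mm: tab at scene (470,85), weight grip tab at scene (210,205) and top (382,508). I'm moving in above the weight.

Call:
carry_out(plan=[[0, 0, -5, 0, 0, 8, 0], [-4, -2, -10, 0, 0, 16, 0], [-8, -5, -13, 0, 0, 24, 0], [-12, -8, -13, 0, 0, 32, 0], [-16, -11, -13, 0, 0, 40, 0], [-20, -15, -13, 0, 0, 48, 0], [-24, -18, -13, 0, 0, 56, 0], [-28, -21, -13, 0, 0, 64, 0], [-31, -24, -13, 0, 0, 72, 0], [-34, -27, -13, 0, 0, 78, 0]])

```text
time_s: 1.1
tool_pos: [0.4213, 0.1236, 0.3611]
tcp_rot: [-180.0, 0.0, 77.2]
contact_force: [0.9, 0.4, -0.5]
width: 0.0853
finger_force: 0.0
```

Run:
```python
from h import *
print(robot.get_obs()["tool_pos"],robot.get_obs()["tcp_rot"]); row(W((0,-.088,.26)),down(77.5)); row(W((0,-.088,.18)),down(77.5))
```

```text
[0.42125546 0.12361121 0.36110099] [-1.79974307e+02  3.64724770e-03  7.72461808e+01]
shift cm [-21.24  15.77  10.1 ] rv [-0.03  0.   -0.25]
shift cm [-21.23  15.78  18.1 ] rv [-0.03  0.   -0.25]
```

Call:
carry_out(plan=[[-4, 3, 0, 0, 0, 0, 0], [-8, 6, 0, 0, 0, 0, 0], [-12, 9, 0, 0, 0, 0, 0], [-16, 12, 1, 0, 0, 0, 0], [-20, 15, 3, 0, 0, 0, 0], [-21.1, 15.7, 6, 0, 0, 0, 0], [-21.1, 15.7, 9, 0, 0, 0, 0], [-21.1, 15.7, 10, 0, 0, 0, 0], [-21.1, 15.7, 10, 0, 0, 0, 0], [-21.1, 15.7, 10, 0, 0, 0, 0]])

```text
time_s: 2.1
tool_pos: [0.5291, -0.1141, 0.2629]
tcp_rot: [179.9, 0.0, 77.6]
contact_force: [0.0, -0.0, 1.1]
width: 0.0852
finger_force: 0.0
```

Run:
```python
from h import *
print(robot.get_obs()["tool_pos"],robot.get_obs()["tcp_rot"]); row(W((0,-.088,.18)),down(77.5))
```

```text
[ 0.52911804 -0.11406807  0.26286366] [1.79870592e+02 2.85704752e-02 7.75887462e+01]
shift cm [-0.43 -0.02  8.29] rv [0.13 0.03 0.09]
```

Call:
carry_out(plan=[[-0.4, 0, 2, 0, 0, 0, 0], [-0.4, 0, 4, 0, 0, 0, 0], [-0.4, 0, 6, 0, 0, 0, 0], [-0.4, 0, 7.5, 0, 0, 0, 0], [-0.4, 0, 8.2, 0, 0, 0, 60], [-0.4, 0, 8.2, 0, 0, 0, 120], [-0.4, 0, 8.2, 0, 0, 0, 160], [-0.4, 0, 8.2, 0, 0, 0, 200], [-0.4, 0, 8.2, 0, 0, 0, 255], [-0.4, 0, 8.2, 0, 0, 0, 255]], squeeze=50)

```text
time_s: 3.1
tool_pos: [0.5283, -0.1184, 0.1805]
tcp_rot: [179.9, 0.0, 77.5]
contact_force: [-0.3, 0.6, 5.8]
width: 0.0212
finger_force: 50.7
```

Call:
carry_out(plan=[[0, 0, 0, 0, 0, 0, 255], [0, 0, 0, 0, 0, 0, 255], [0, 0, 0, 0, 0, 0, 255], [0, 0, 0, 0, 0, 0, 255]])

```text
time_s: 3.5
tool_pos: [0.5283, -0.1184, 0.1804]
tcp_rot: [179.9, 0.0, 77.5]
contact_force: [0.4, 1.1, 6.2]
width: 0.0213
finger_force: 50.7
```

Call:
carry_out(plan=[[0, 0, -0.6, 0, 0, 0, 255], [0, 0, -1.2, 0, 0, 0, 255], [0, 0, -1.8, 0, 0, 0, 255], [0, 0, -2.4, 0, 0, 0, 255], [0, 0, -2.8, 0, 0, 0, 255], [0, 0, -2.8, 0, 0, 0, 255], [0, 0, -2.8, 0, 0, 0, 255], [0, 0, -2.8, 0, 0, 0, 255]])

```text
time_s: 4.3
tool_pos: [0.5277, -0.1182, 0.207]
tcp_rot: [-180.0, -0.0, 77.5]
contact_force: [0.9, -0.5, -4.2]
width: 0.0213
finger_force: 49.5
```

Run:
```python
from h import *
shot("scene","pics/s1.png"); im=cv2.imread("pics/s1.png")
cv2.imwrite("pics/s1c.png",cv2.resize(im[120:260,90:270],None,fx=4,fy=4,interpolation=cv2.INTER_CUBIC))
row(W((0,-.20,.208)),down(77.5)); row((.467,-.277,.208),down(77.5))
```

```text
shift cm [-11.2    0.04  -0.1 ] rv [-0.04 -0.01  0.04]
shift cm [-16.82  -2.5   -0.1 ] rv [-0.04 -0.01  0.04]
```

View pics/s1c.png

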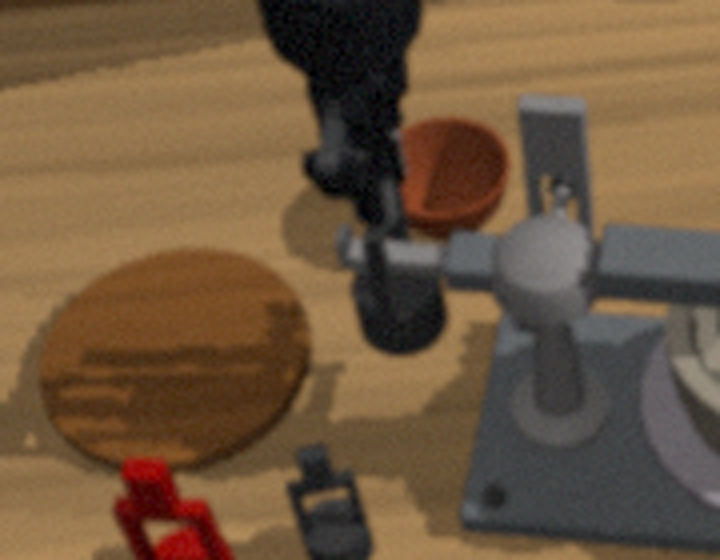

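The weight hangs clear of the hook in the gripper (about crop (400,310)), raised and upright. Next I take it out past the lip and over the bat.

Call:
carry_out(plan=[[-1, 0, -0.1, 0, 0, 0, 255], [-3, 0, -0.1, 0, 0, 0, 255], [-5.5, 0, -0.1, 0, 0, 0, 255], [-8, 0, -0.1, 0, 0, 0, 255], [-10.5, -0.4, -0.1, 0, 0, 0, 255], [-13, -1.2, -0.1, 0, 0, 0, 255], [-15.5, -2, -0.1, 0, 0, 0, 255], [-16.8, -2.5, 0.5, 0, 0, 0, 255], [-16.8, -2.5, 2, 0, 0, 0, 255], [-16.8, -2.5, 3, 0, 0, 0, 255]])

```text
time_s: 5.35
tool_pos: [0.4666, -0.277, 0.1761]
tcp_rot: [-179.9, -0.0, 77.5]
contact_force: [0.2, -0.0, -4.5]
width: 0.0211
finger_force: 49.4
```

Call:
carry_out(plan=[[0, 0, 1.0, 0, 0, 0, 255], [0, 0, 2.0, 0, 0, 0, 255], [0, 0, 3, 0, 0, 0, 255], [0, 0, 3.8, 0, 0, 0, 255], [0, 0, 4.3, 0, 0, 0, 255], [0, 0, 4.3, 0, 0, 0, 255], [0, 0, 4.3, 0, 0, 0, 255]])

```text
time_s: 6.05
tool_pos: [0.4674, -0.277, 0.1346]
tcp_rot: [180.0, 0.0, 77.5]
contact_force: [-0.7, -1.2, -3.6]
width: 0.0215
finger_force: 49.4
```

Call:
carry_out(plan=[[0, 0, 0.2, 0, 0, 0, 255], [0, 0, 0.4, 0, 0, 0, 255], [0, 0, 0.6, 0, 0, 0, 255], [0, 0, 0.7, 0, 0, 0, 255], [0, 0, 0.8, 0, 0, 0, 255], [0, 0, 0.8, 0, 0, 0, 255], [0, 0, 0.8, 0, 0, 0, 255]])

```text
time_s: 6.75
tool_pos: [0.4672, -0.2769, 0.1263]
tcp_rot: [180.0, 0.0, 77.5]
contact_force: [-0.3, -0.2, -4.3]
width: 0.021
finger_force: 49.5
```

Call:
carry_out(plan=[[0, 0, 0.05, 0, 0, 0, 255], [0, 0, 0.1, 0, 0, 0, 255], [0, 0, 0.1, 0, 0, 0, 255]])

```text
time_s: 7.05
tool_pos: [0.4672, -0.2769, 0.1253]
tcp_rot: [-180.0, -0.0, 77.5]
contact_force: [-0.5, 0.6, -4.2]
width: 0.0213
finger_force: 49.5
```

Call:
carry_out(plan=[[0, 0, 0.05, 0, 0, 0, 255], [0, 0, 0.1, 0, 0, 0, 255], [0, 0, 0.1, 0, 0, 0, 255]])

```text
time_s: 7.35
tool_pos: [0.4673, -0.277, 0.1246]
tcp_rot: [180.0, 0.0, 77.5]
contact_force: [-0.1, 1.0, -0.9]
width: 0.0211
finger_force: 49.9
```

Call:
carry_out(plan=[[0, 0, 0.03, 0, 0, 0, 255], [0, 0, 0.03, 0, 0, 0, 200], [0, 0, 0.03, 0, 0, 0, 160], [0, 0, 0.03, 0, 0, 0, 120], [0, 0, 0.03, 0, 0, 0, 80], [0, 0, 0.03, 0, 0, 0, 60], [0, 0, 0.03, 0, 0, 0, 60], [0, 0, -1, 0, 0, 0, 60], [0, 0, -3, 0, 0, 0, 60], [0, 0, -6, 0, 0, 0, 60]])

```text
time_s: 8.35
tool_pos: [0.4668, -0.2765, 0.1846]
tcp_rot: [-179.9, -0.1, 77.5]
contact_force: [-0.3, -0.6, 0.7]
width: 0.0652
finger_force: 0.0
```

Call:
carry_out(plan=[[0, 0, -4, 0, 0, 0, 100], [0, 0, -8, 0, 0, 0, 130], [0, 0, -12, 0, 0, 0, 130], [4, 0, -14, 0, 0, 0, 130], [8, 0, -14, 0, 0, 0, 130], [12, 0, -14, 0, 0, 0, 130], [12, 0, -14, 0, 0, 0, 130], [12, 0, -14, 0, 0, 0, 130]])

```text
time_s: 9.15
tool_pos: [0.4931, -0.1592, 0.3251]
tcp_rot: [179.9, 0.0, 77.6]
contact_force: [-0.4, 0.3, -0.1]
width: 0.042
finger_force: 0.0
```

Run:
```python
from h import *
s=cv2.imread("pics/s1.png"); shot("scene","pics/s2.png"); s=cv2.imread("pics/s2.png")
cv2.imwrite("pics/s2c.png",cv2.resize(s[110:310,90:290],None,fx=3,fy=3,interpolation=cv2.INTER_CUBIC))
o=robot.get_obs(); print(o["width"])
row(W((-.05,0,.29)),down(77.5)); row(W((-.05,0,.204)),down(77.5))
```

```text
0.04186034179003279
shift cm [13.63 -2.46  3.47] rv [0.03 0.03 0.05]
shift cm [13.64 -2.46 12.07] rv [0.03 0.03 0.05]
```

View pics/s2c.png

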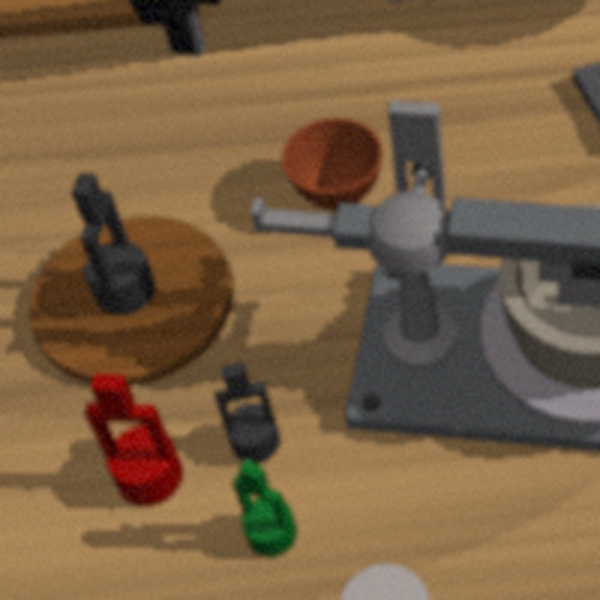

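The weight stands upright on the bat at crop (122,275), free, and the hook is empty. Next is the latch.

Call:
carry_out(plan=[[4, -0.7, 0, 0, 0, 0, 130], [8, -1.4, 0, 0, 0, 0, 130], [12, -2.2, 0, 0, 0, 0, 130], [13.6, -2.4, 0, 0, 0, 0, 130], [13.6, -2.4, 2, 0, 0, 0, 130], [13.6, -2.4, 4, 0, 0, 0, 130], [13.6, -2.4, 5, 0, 0, 0, 130], [13.6, -2.4, 5, 0, 0, 0, 130]])

```text
time_s: 10.0
tool_pos: [0.4987, -0.0226, 0.2733]
tcp_rot: [-179.9, -0.0, 77.5]
contact_force: [-0.4, -0.0, -1.1]
width: 0.0421
finger_force: 0.0
```

Run:
```python
from h import *
print(robot.get_obs()["tool_pos"]); row(W((-.05,0,.203)),down(77.52))
```

```text
[ 0.49867572 -0.02256813  0.27334232]
shift cm [ 0.09 -0.03  7.03] rv [-0.15 -0.   -0.06]
```

Call:
carry_out(plan=[[0.1, 0, 2, 0, 0, 0, 130], [0.1, 0, 4, 0, 0, 0, 130], [0.1, 0, 5.5, 0, 0, 0, 130], [0.1, 0, 6.5, 0, 0, 0, 130], [0.1, 0, 7, 0, 0, 0, 130], [0.1, 0, 7, 0, 0, 0, 130]], squeeze=90)

```text
time_s: 10.6
tool_pos: [0.4994, -0.021, 0.2045]
tcp_rot: [180.0, 0.0, 77.5]
contact_force: [-0.4, 0.0, 0.1]
width: 0.0417
finger_force: 0.0
```

Call:
carry_out(plan=[[0, 0, 0, 0, 0, 0, 170], [0, 0, 0, 0, 0, 0, 200], [0, 0, 0, 0, 0, 0, 255], [0, 0, 0, 0, 0, 0, 255], [0, 0, 0, 0, 0, 0, 255], [0, 0, 0, 0, 0, 0, 255]])

```text
time_s: 11.2
tool_pos: [0.4994, -0.0208, 0.205]
tcp_rot: [179.9, 0.0, 77.5]
contact_force: [-1.2, -0.9, 6.2]
width: 0.0109
finger_force: 87.6
```

Run:
```python
from h import *
o=robot.get_obs();print(o["tool_pos"],o["torque"],o["width"]); row(W((-.074,0,.203)),down(77.52))
```

```text
[ 0.49937916 -0.02083587  0.20498099] [ 0.03834778  0.22516168 -0.09635876] 0.010901855666765239
shift cm [-0.09 -2.48  0.2 ] rv [0.07 0.01 0.03]
```

Call:
carry_out(plan=[[0, -0.3, 0, 0, 0, 0, 255], [0, -0.7, 0, 0, 0, 0, 255], [0, -1.1, 0, 0, 0, 0, 255], [0, -1.5, 0, 0, 0, 0, 255], [0, -1.8, 0, 0, 0, 0, 255], [0, -2.0, 0, 0, 0, 0, 255], [0, -2.1, 0, 0, 0, 0, 255], [0, -2.1, 0, 0, 0, 0, 255], [0, -2.1, 0, 0, 0, 0, 255]])

```text
time_s: 12.1
tool_pos: [0.4804, -0.0166, 0.205]
tcp_rot: [179.7, -0.0, 77.5]
contact_force: [8.9, -0.8, 2.6]
width: 0.0109
finger_force: 87.6
```

Call:
carry_out(plan=[[0, -0.1, 0, 0, 0, 0, 255], [0, -0.2, 0, 0, 0, 0, 255], [0, -0.2, 0, 0, 0, 0, 255], [0, -0.2, 0, 0, 0, 0, 255]])

```text
time_s: 12.5
tool_pos: [0.4785, -0.0162, 0.205]
tcp_rot: [179.7, -0.0, 77.5]
contact_force: [9.0, -0.9, 1.8]
width: 0.0108
finger_force: 87.6
```

Call:
carry_out(plan=[[0, -0.1, 0, 0, 0, 0, 255], [0, -0.2, 0, 0, 0, 0, 255], [0, -0.2, 0, 0, 0, 0, 255], [0, -0.2, 0, 0, 0, 0, 255]])

```text
time_s: 12.9
tool_pos: [0.4766, -0.0157, 0.205]
tcp_rot: [179.7, -0.0, 77.5]
contact_force: [9.2, -0.9, 2.3]
width: 0.0105
finger_force: 87.6
```

Call:
carry_out(plan=[[0, -0.05, 0, 0, 0, 0, 255], [0, -0.1, 0, 0, 0, 0, 255], [0, -0.1, 0, 0, 0, 0, 255], [0, -0.1, 0, 0, 0, 0, 255]])

```text
time_s: 13.3
tool_pos: [0.4758, -0.0156, 0.2051]
tcp_rot: [179.7, -0.0, 77.5]
contact_force: [10.1, -1.2, 1.5]
width: 0.0107
finger_force: 87.7
```

Call:
carry_out(plan=[[0, -0.05, 0, 0, 0, 0, 255], [0, -0.1, 0, 0, 0, 0, 255], [0, -0.1, 0, 0, 0, 0, 255], [0, -0.1, 0, 0, 0, 0, 255]])

```text
time_s: 13.7
tool_pos: [0.4757, -0.0155, 0.2051]
tcp_rot: [179.6, -0.0, 77.5]
contact_force: [16.0, -1.0, -0.1]
width: 0.0107
finger_force: 87.8
```

Run:
```python
from h import *
# arc about hinge: grasp moves rigidly, rotation a about jigger -x
o=robot.get_obs(); A=R.from_euler("xyz",o["tcp_rot"],degrees=True); ax=-W((1,0,0))+W((0,0,0)); h=W((0,.27,.165))
for a in (.05,.1,.15,.2,.25,.3):
    Q=R.from_rotvec(ax*a); p=h+Q.apply(o["tool_pos"]-h)
    print(a,(A.inv().apply(p-o["tool_pos"])*100).round(2),(A.inv()*Q*A).as_rotvec(degrees=True).round(2))
print(o["tool_pos"],o["contact_force"])
```

```text
0.05 [ 0.23  0.01 -1.34] [ 0.   -2.86 -0.02]
0.1 [ 0.54  0.02 -2.66] [ 0.   -5.73 -0.04]
0.15 [ 0.9   0.03 -3.97] [ 0.   -8.59 -0.07]
0.2 [ 1.34  0.04 -5.26] [  0.   -11.46  -0.09]
0.25 [ 1.83  0.05 -6.53] [  0.   -14.32  -0.11]
0.3 [ 2.39  0.06 -7.77] [  0.   -17.19  -0.13]
[ 0.47570302 -0.01552563  0.20511682] [15.9812226  -0.97647907 -0.12317737]
```

The stop is reached, since the force rises without further travel. Now I lift along the hinge arc.

Call:
carry_out(plan=[[0.04, 0, -0.3, 0, -0.6, 0, 255], [0.1, 0, -0.7, 0, -1.4, 0, 255], [0.23, 0, -1.34, 0, -2.86, 0, 255], [0.37, 0, -2, 0, -4.3, 0, 255], [0.54, 0, -2.66, 0, -5.73, 0, 255], [0.54, 0, -2.66, 0, -5.73, 0, 255]])

```text
time_s: 14.3
tool_pos: [0.4768, -0.0102, 0.2318]
tcp_rot: [179.6, 5.8, 77.5]
contact_force: [16.0, -5.7, -4.0]
width: 0.0108
finger_force: 87.8
```

Run:
```python
from h import *
o=robot.get_obs(); A=R.from_euler("xyz",o["tcp_rot"],degrees=True); ax=-W((1,0,0))+W((0,0,0)); h=W((0,.27,.165))
for a in (.05,.1,.15,.205):
    Q=R.from_rotvec(ax*a); p=h+Q.apply(o["tool_pos"]-h)
    print(a,(A.inv().apply(p-o["tool_pos"])*100).round(2),(A.inv()*Q*A).as_rotvec(degrees=True).round(2))
print(W((-1,0,0))-W((0,0,0)),(o["tool_pos"]-W((0,0,0)))@ax, o["joint_positions"].round(1))
shot("scene","pics/s3.png"); s=cv2.imread("pics/s3.png")
cv2.imwrite("pics/s3c.png",cv2.resize(s[90:290,130:390],None,fx=3,fy=3,interpolation=cv2.INTER_CUBIC))
```

```text
0.05 [ 0.23  0.01 -1.34] [ 0.   -2.86 -0.02]
0.1 [ 0.53  0.02 -2.67] [ 0.   -5.73 -0.04]
0.15 [ 0.9   0.03 -3.97] [ 0.   -8.59 -0.07]
0.205 [ 1.37  0.04 -5.39] [  0.   -11.75  -0.09]
[-0.9763715   0.21609881  0.        ] 0.07350148492760503 [-12.3  14.9  84.9  -5.9  79.8   1.2]
```

View pics/s3c.png

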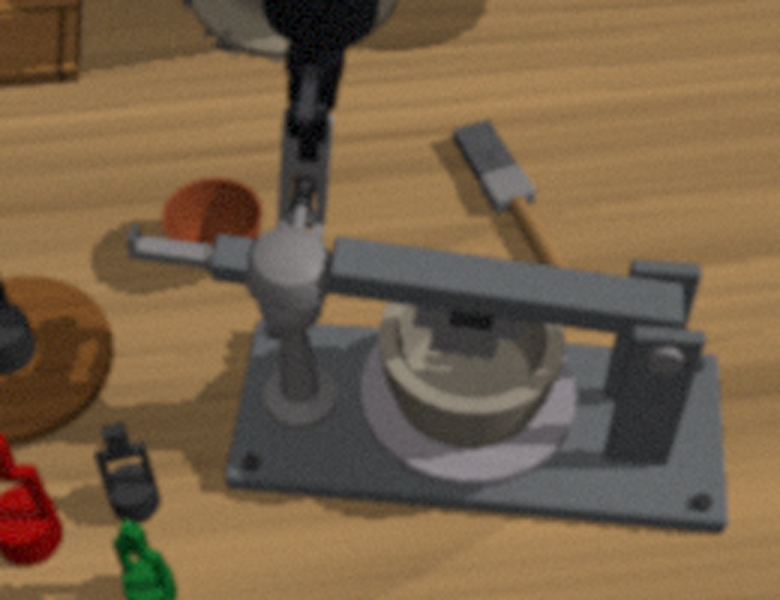

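The arm is rising with the latch held: the cap at (290,265) has lifted and the nose at (135,240) is up. I continue to 0.3 rad.

Call:
carry_out(plan=[[0.1, 0, -0.7, 0, -1.43, 0, 255], [0.23, 0, -1.34, 0, -2.86, 0, 255], [0.37, 0, -2, 0, -4.3, 0, 255], [0.53, 0, -2.67, 0, -5.73, 0, 255], [0.71, 0, -3.33, 0, -7.16, 0, 255], [0.9, 0, -3.97, 0, -8.59, 0, 255], [1.11, 0, -4.62, 0, -10, 0, 255], [1.32, 0, -5.25, 0, -11.4, 0, 255], [1.32, 0, -5.25, 0, -11.4, 0, 255], [1.32, 0, -5.25, 0, -11.4, 0, 255]])

```text
time_s: 15.35
tool_pos: [0.4807, 0.0075, 0.2819]
tcp_rot: [179.6, 17.1, 77.5]
contact_force: [17.7, -6.5, -4.9]
width: 0.0109
finger_force: 88.2
```

Call:
carry_out(plan=[[0, 0, 0, 0, 0, 0, 255], [0, 0, 0, 0, 0, 0, 255], [0, 0, 0, 0, 0, 0, 255], [0, 0, 0, 0, 0, 0, 255], [0, 0, 0, 0, 0, 0, 255]])

```text
time_s: 15.85
tool_pos: [0.4807, 0.0075, 0.2817]
tcp_rot: [179.6, 17.1, 77.5]
contact_force: [17.0, -4.9, -4.8]
width: 0.0111
finger_force: 88.2
```

Run:
```python
from h import *
o=robot.get_obs(); print(o["qvel"].round(2),(o["tool_pos"]-W((0,0,0)))@(-W((1,0,0))+W((0,0,0))))
im=shot("scene","pics/s4.png"); s=cv2.imread("pics/s4.png")[70:290,90:350]
s=cv2.resize(s,None,fx=3,fy=2.7,interpolation=cv2.INTER_CUBIC)
for a in(.25,.3,.35):
    y,z=-.115-.27,.177-.165
    q=(0,.27+y*np.cos(a)+z*np.sin(a),.165-y*np.sin(a)+z*np.cos(a)); P=proj(im,W(q))[0]; print(a,P)
    cv2.circle(s,(int((P[0]-90)*3),int((P[1]-70)*2.7)),3,(0,0,255),1)
cv2.imwrite("pics/s4c.png",s)
```

```text
[ 0.04  0.05  0.09  0.09 -0.02  0.  ] 0.07353605049604163
0.25 [173.89782026 148.71729367]
0.3 [175.31492905 142.53287079]
0.35 [177.26181185 136.27936907]
```

View pics/s4c.png

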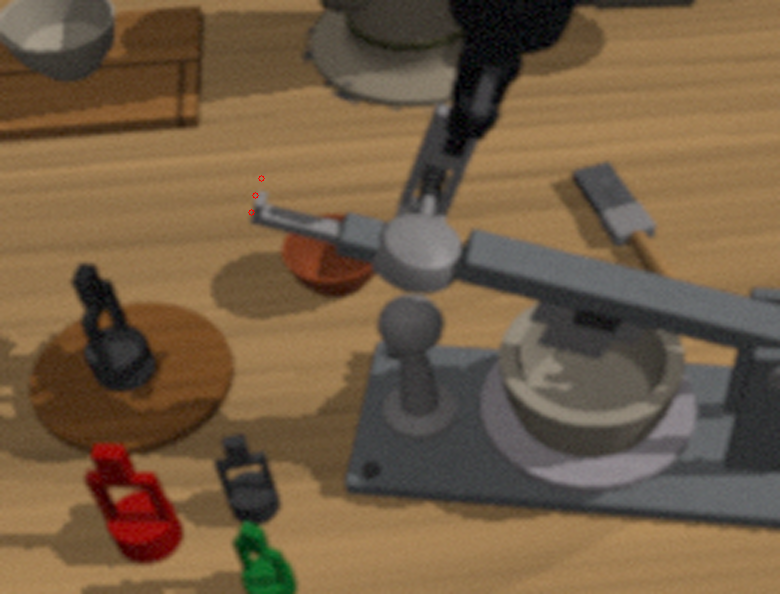

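The cap is well above the ball, the lip top at (260,192) matches the 0.3 rad mark at (255,195), and the weight still stands upright on the bat. Time to hand in.

```bash
python3 -c "
from workcell import robot
print(robot.finish_job())"
```

```text
the job is handed in; nothing more can be done
None
```

The weight stands upright and free on the bat. The latch is pulled to its stop and the arm is held still about 8 cm above the ball (about 0.3 rad); I handed the job in at about 16 s, but no verdict came back.

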